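Reset the tripped chocolate warmer

ROBOT

A 6-joint arm with a two-finger parallel gripper is mounted at the origin on a cart in front of the work surface, level with it; the furniture and walls round the work are solid. World frame = base frame: x ahead of the robot, y to its left, z up, the work surface at z = 0. Lengths are in m, angles in rad, forces in N, time in s.
With the tool pointing down it reaches from about 0.35 to 0.975 m from the base axis. Payload 17.4 kg.
Tool frame: the origin (TCP) lies at the very end of the fingers, on their centre line; the grasp point (between the pads) lies 19 mm behind it; z points along the fingers, y is the line along which they close (so a half turn about z gives the same grasp; the last joint's range is limited). The gripper opens to 85 mm and grips with 20 to 120 N. Pads are 22 mm wide; open, the fingers measure 114 mm over their backs; the gripper's body (76 mm by 85 mm) begins 54 mm behind the grasp point. The pads swing forward as they close: fully open they stand 13 mm farther back than shut.
Start: joints at [-0.038, 0.116, 1.442, -0, 1.584, -0.038], TCP at [0.675, -0, 0.231] pointing down, gripper open.
Joint ranges: [-2.83, 2.83], [-0.83, 2.19], [0.07, 2.5], [-1.14, 4.28], [0.01, 3], [-2.97, 2.97]. Speed limits (rad/s): [1.89, 1.89, 2.22, 3.14, 3.14, 3.14].

INTERFACE

Orientations are given as [roll, pitch, yaw] about the fixed x, y, z axes, in that order (R = Rz(yaw) Ry(pitch) Rx(roll)).
In Python, from plant import get_state, grab_frame, job_done, cut_out gives the robot as it stands.
- The arm moves only by the tool step_arm, never from a script. Its argument "commands" is a list of rows, each a list of 5 numbers: the shift along the world's x, y, z in fractions of the full range, 1 being 30 cm, then the turn about the world's z in a scale on which 1.0 is 360 degrees, then the finger opening in cm, from 0 to 8.54. A call has exactly 10 rows; each row is the pose to reach, as a shift and turn from the pose commanded when the call began; what a row does not reach only later rows make up. A row lasts 1/10 s, in which the tool goes at most 50 mm and 8.59 degrees, less where a joint would pass 70% of its speed; a pose out of reach is approached as far as the arm can. A shift or turn number past 1, either way, is cut back to 1. A call with a gripper value outside its range is refused whole. The fingers move at their own pace and stop on an object; "newtons" is the grip in N (left out, the last holds). Time passes only in rows, so rows that repeat a pose let the fingers close, or fill a call up. It gives the time, the measured TCP pose, the force, the opening and the grip force at its end, in the units of the state.
- get_state(): the state, without advancing time (a new reading comes with each control period).
- grab_frame(name): name is "scene" or "side" or "wrist"; returns a dict with "image" (480x640x3 uint8, red, green, blue), "range_z" (480x640 float32, m along the optical axis (not along the pixel's ray), 0 where there is no reading), "K" (3x3 intrinsics, pixels), "eye" and "orientation" of the camera in the world; the wrist camera has in their place "T_tool_cam" (4x4, takes a point from camera to tool coordinates, whose origin is the TCP and whose axes are the flange's). Camera axes: x right, y down, z forward; pixel columns grow to the right and rows downward; lengths in m; the calibration is good to about 2 mm. A picture is of the moment at which its call begins: read the wrist's pose just before it.
- job_done(): hands the job in; it is judged then, once.
Trained networks look in the newest picture that a camera, given by its name, has taken for a name from the list of things; names that differ only in an ending like _2 or _b are one class to them, and where a whole thing is asked for, a point or a joint stands for the part that bears it (a point fixed in the world has none). Each returns a list of dicts, best first, with "score" (0 to 1); they miss things now and then, are a little off and sometimes report something else, mostly with a low value. They report only what shows in the picture. A call takes as long as a camera call.
- cut_out(target, camera): "mask" (480x640 bool, what is visible of it) and "location" ([column, row] in pixels, amid what is visible of it).
The state is a dict: "t": time; "joints": joint angles; "qd": joint speeds; "effort": joint torques, N m; "position": TCP position; "orientation": TCP orientation; "force": force on the tool from outside, world axes, zero at the start; "torque": the same for the moment, N m; "width": opening from 0.0 (shut) to 1.0 (fully open); "gripper_force": force on a finger pad.
Only numpy, scipy, OpenCV 4.12 (cv2) and the standard library are available. Lean on these libraries where they do the work, as an engineer would, in place of code of your own. Each camera call takes 0.05 s, during which the arm holds its last target. There are 200 camera calls.

TASK

The chocolate warmer has tripped: on its control box, push the sliding cover fully clear of the round well by its rib, reach in with the fingertips and press the sunken round reset key all the way down for a moment, then push the cover back fully over the round well until it meets its stop. Only push and press: do not pinch the rib, do not lift, tip or shove the box, and do not press the square start key in the other well. Leave the things standing around the box where they are.

Things in the scene. Friction and masses are not known exactly. Their poses are not given: they have to be found in the camera images.
- control_box: low grey and steel control box, loose on rubber feet, about 2.5 kg, 130 (x) x 230 (y) x 60 (z) mm. Origin: centre of its underside; +y runs from the square well to the round well (to the robot's left at yaw 0; yaw starts within 0.6 rad of 0). The cover slides along y on its flat top between rails (7 mm high, inner faces at x = +-44.5 mm); stop bars 5 mm high at y = +-94.5 mm
- round_well (a point): centre of the mouth of the round well, 54 mm diameter, at the top plate's level, at (0, 55, 60) mm in the box frame. The reset key stands on its floor, 32 mm down
- square_well (a point): centre of the mouth of the square well, 46 x 46 mm, at (0, -55, 60) mm in the box frame. The start key is in it, 32 mm deep
- reset_cover (a joint): position of the sliding cover in m: 0 = at its stop, centred over the round well; grows along the box's -y to 0.11 at the far stop (over the square well). The round well is wholly clear from 0.064 on. Starts between 0 and 0.02. Friction about 1.5 N; stays where left
- cover_rib (a point): centre of the top edge of the black push rib across the middle of the sliding cover, a metal plate 84 (x) x 74 (y) mm with its upper face 63.5 mm above the worktop. The rib is 50 mm long along the box's x, 11 mm thick along y, its top 79 mm above the worktop. The cover cannot be lifted off
- rib_left_face: the rib's face towards the box's +y (push here to open the round well): 50 x 3 x 13.5 mm, origin at its centre, 70 mm above the worktop
- rib_right_face: the rib's face towards the box's -y (push here to close the round well): 50 x 3 x 13.5 mm, origin at its centre, 70 mm above the worktop
- reset_key (a joint): travel of the reset key in m: 0 = up, 0.007 = all the way down. Sprung: 1.5 N to start, 5 N at the bottom; returns by itself
- reset_key_top (a point): centre of the top of the reset key, a round white key of 32 mm diameter; unpressed its top is 42 mm above the worktop, 18 mm below the well's mouth; it moves straight down
- start_key (a joint): travel of the start key in m: 0 = up, 0.007 = down; sprung like the reset key. Not to be pressed
- start_key_top (a point): centre of the top of the start key, a square white key of 28 mm width in the square well, its top 18 mm below the mouth
- timer: round white and red wind-up kitchen timer, 68 mm across, 60 mm high; loose bystander, origin at the centre of its underside
- cup: small clear dosing cup, 50 mm across, 60 mm high; loose bystander, origin at the centre of its underside
- nozzle: pale conical piping nozzle, 27 mm across, 34 mm high; loose bystander, origin at the centre of its underside
- tart_dish: crimped foil tart dish, 83 mm across, 33 mm high; loose bystander, origin at the centre of its underside
- brush: pastry brush with wooden handle, 190 x 30 x 13 mm, lying along the near side of the box; loose bystander, origin at the centre of its underside; its x axis runs along its length
- cutter: round crimped metal pastry cutter, 62 mm across, 28 mm high; loose bystander, origin at the centre of its underside

How it is judged:
By the outcome, as a careful person would: the job done as asked, in the order asked, and still so for the second after the job is handed in, with the robot touching nothing.
It also fails if it takes over 51 s, if anything falls off the work surface, if the arm or the gripper's body presses on something with over 40 N, if the wrist force passes 120 N, or if a joint passes its speed limit or range.

## Working session

There is one attempt and no reset: what is moved stays moved. The work goes in short steps, Python scripts to look and compute and a tool call to move; the robot and the scene stay as the last step left them, time stands still between calls to the robot, and variables do not carry over. Pictures are saved under pics/ and viewed, at most 10 in all, crops included, and the job is handed in when it is done.

Besides the shell and the picture viewer there is one more tool, called in YAML: its name, and indented under it one key for each argument. step_arm: Moves the arm, as the interface text tells. Its arguments: {"type":"object","properties":{"commands":{"type":"array"},"newtons":{"type":"number"}},"required":["commands"]}

```bash
mkdir -p pics; cat > h.py <<'E'
import numpy as np,cv2
from scipy.spatial.transform import Rotation as R
from plant import *
def cloud(f):
    z=f["range_z"];K=f["K"];v,u=np.mgrid[:480,:640]
    p=np.stack([(u-K[0,2])*z/K[0,0],(v-K[1,2])*z/K[1,1],z],-1)
    o=np.array(f["orientation"]);M=o if o.shape==(3,3) else (R.from_euler('xyz',o).as_matrix() if o.size==3 else R.from_quat(o).as_matrix())
    P=p@M.T+np.array(f["eye"]);P[z==0]=np.nan
    return P
E
python3 - <<'E'
from h import *
print(get_state())
for c in("scene","side"):
    f=grab_frame(c);cv2.imwrite(f"pics/{c}0.png",f["image"][:,:,::-1]);print(c,f["eye"],f["orientation"],f["K"][0,0])
    P=cloud(f);np.save(f"{c}.npy",P)
    for n in("control_box","cover_rib","reset_cover","timer","cup","nozzle","tart_dish","brush","cutter","rib_left_face"):
        for d in cut_out(n,c)[:1]:
            q=P[d["mask"]];q=q[~np.isnan(q[:,0])]
            print(n,round(d["score"],2),np.round(d["location"]),len(q),np.round(np.median(q,0),3) if len(q) else'',np.round(np.percentile(q,[2,98],axis=0),3).tolist() if len(q) else'')
E
```

```text
{'t': 0.0, 'joints': array([-3.78096892e-02,  1.16459611e-01,  1.44228636e+00,  1.89036765e-05,
        1.58398279e+00, -3.77987163e-02]), 'qd': array([ 0.00058567, -0.00107981, -0.00173775,  0.00113557,  0.00026008,
       -0.00091723]), 'effort': array([-3.01628024e-03, -7.32023120e+01, -6.32483125e+01, -3.67824050e-04,
        6.55109907e-03, -4.52531231e-05]), 'position': array([ 6.74804442e-01, -2.59351753e-06,  2.30566855e-01]), 'orientation': array([-3.14045808e+00, -6.18218297e-05,  1.57078556e+00]), 'force': array([0.02127816, 0.0754337 , 0.04889475]), 'torque': array([ 2.23522067e-05, -3.43540222e-02,  3.99996361e-03]), 'gripper_force': 0.0, 'width': 0.9971656502851095}
scene [-0.03965331 -0.63278541  0.67928618] [-2.14953094  0.02254034 -0.74544221] 526.837854670888
control_box 0.73 [343. 271.] 7148 [ 0.526 -0.05   0.059] [[0.441, -0.154, 0.011], [0.632, 0.068, 0.068]]
cover_rib 0.92 [321. 255.] 915 [0.522 0.004 0.063] [[0.482, -0.033, 0.06], [0.567, 0.053, 0.079]]
reset_cover 0.98 [314. 255.] 874 [0.521 0.004 0.063] [[0.482, -0.034, 0.061], [0.567, 0.05, 0.079]]
timer 0.8
[... 1050 characters left out ...]
[0.572, 0.053, 0.081]]
timer 0.64 [276. 294.] 978 [0.62  0.124 0.043] [[0.592, 0.085, 0.009], [0.652, 0.139, 0.061]]
cup 0.77 [264. 251.] 620 [ 0.678 -0.01   0.042] [[0.657, -0.108, 0.001], [0.706, 0.003, 0.062]]
nozzle 0.55 [354. 311.] 153 [0.461 0.121 0.016] [[0.45, 0.109, 0.002], [0.472, 0.127, 0.036]]
tart_dish 0.75 [292. 214.] 432 [ 0.635 -0.222  0.026] [[0.592, -0.238, 0.004], [0.665, -0.121, 0.062]]
brush 0.83 [378. 269.] 495 [ 0.42  -0.025  0.012] [[0.385, -0.13, 0.003], [0.481, 0.017, 0.016]]
cutter 0.6 [307. 329.] 608 [0.549 0.182 0.017] [[0.522, 0.163, 0.002], [0.577, 0.222, 0.031]]
rib_left_face 0.5 [330. 250.] 111 [0.525 0.014 0.074] [[0.505, 0.002, 0.066], [0.545, 0.025, 0.08]]
```

```bash
python3 - <<'E'
from h import *
s=get_state();f=grab_frame("wrist");cv2.imwrite("pics/wrist0.png",f["image"][:,:,::-1])
M=R.from_euler('xyz',s["orientation"]).as_matrix();T=np.array(f["T_tool_cam"])
f["orientation"]=M@T[:3,:3];f["eye"]=M@T[:3,3]+s["position"]
Pw=cloud(f);np.save("wrist.npy",Pw);print(T.round(3))
for c in("scene","side","wrist"):
    P=np.load(c+".npy") if c!="wrist" else Pw
    if c!="wrist": grab_frame(c)
    m=cut_out("control_box",c);k=cut_out("reset_cover",c)
    if m:
        q=P[m[0]["mask"]|(k[0]["mask"] if k else False)];q=q[(q[:,2]>.05)&(q[:,2]<.09)]
        print(c,"box",cv2.minAreaRect(q[:,:2].astype(np.float32)*1000),np.nanmedian(q[:,2]))
    if k:
        q=P[k[0]["mask"]];
        r=q[(q[:,2]>.074)&(q[:,2]<.085)]
        print(c,"rib",len(r),cv2.minAreaRect(r[:,:2].astype(np.float32)*1000),r.mean(0)); r=q[(q[:,2]>.06)]
        print(c,"cover",cv2.minAreaRect(r[:,:2].astype(np.float32)*1000))
a=cv2.imread("pics/scene0.png")[150:390,180:500];b=cv2.imread("pics/wrist0.png")
cv2.imwrite("pics/s1.png",cv2.resize(a,None,fx=2.5,fy=2.5))
E
```

```text
[[ 0.    -0.956 -0.294  0.075]
 [ 1.     0.001 -0.     0.   ]
 [ 0.    -0.294  0.956 -0.144]
 [ 0.     0.     0.     1.   ]]
scene box ((546.2720336914062, -30.351547241210938), (136.2928466796875, 231.27813720703125), 28.875581741333008) 0.060447449666080955
scene rib 93 ((523.1156005859375, 8.6414155960083), (51.52833557128906, 12.304228782653809), 29.016939163208008) [0.52235404 0.00707127 0.07724026]
scene cover ((522.6434326171875, 7.5104217529296875), (90.83704376220703, 74.10701751708984), 29.217388153076172)
side box ((549.3885498046875, -30.70037841796875), (132.32261657714844, 236.51968383789062), 29.330690383911133) 0.0626953828729872
side rib 115 ((527.694580078125, 8.690120697021484), (49.49515914916992, 16.516441345214844), 35.161460876464844) [0.52702254 0.01141205 0.07880449]
side cover ((529.9570922851562, 7.917850494384766), (88.25843811035156, 82.2996826171875), 28.15715217590332)
wrist box ((548.809326171875, -30.36700439453125), (131.8299560546875, 230.4173583984375), 28.967365264892578) 0.061378943465049435
wrist rib 727 ((527.2616577148438, 9.575145721435547), (50.565086364746094, 11.061053276062012), 28.953622817993164) [0.52825034 0.01004071 0.07858038]
wrist cover ((525.9075317382812, 8.887451171875), (87.57876586914062, 75.23078155517578), 28.869539260864258)
```

View pics/s1.png

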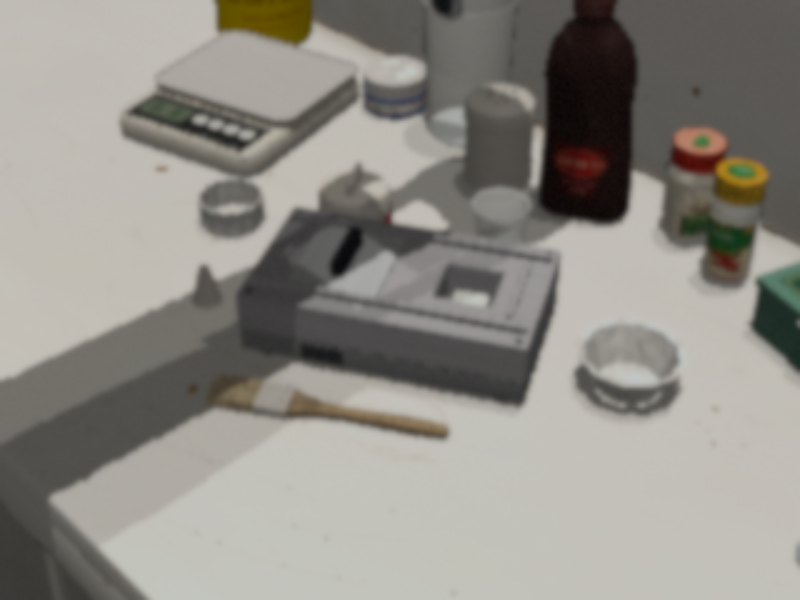

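View pics/wrist0.png

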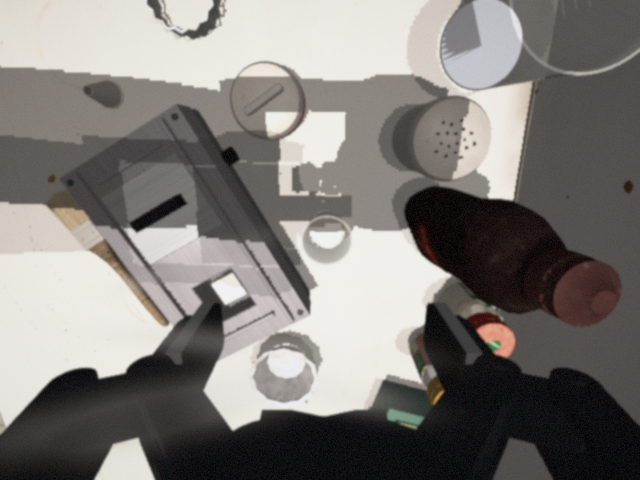

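The rows are not in the units I measure in: shifts go in shares of 30 cm and turns go in shares of 360 degrees. I convert before sending: -15.9 cm is -0.53, 2.9 cm is 0.0967, 29 degrees is 0.0806.

step_arm:
  commands:
    - [-0.0667,0.0133,-0.0333,0.0111,0]
    - [-0.1333,0.0267,-0.0833,0.0222,0]
    - [-0.2167,0.04,-0.1333,0.0333,0]
    - [-0.3,0.0533,-0.2,0.0444,0]
    - [-0.3833,0.0667,-0.2667,0.0556,0]
    - [-0.4667,0.0833,-0.3167,0.0667,0]
    - [-0.5167,0.0933,-0.35,0.0778,0]
    - [-0.53,0.0967,-0.3667,0.0806,0]
    - [-0.53,0.0967,-0.3667,0.0806,0]
    - [-0.53,0.0967,-0.3667,0.0806,0]
  newtons: 60

```text
t: 2.55
position: [0.5168, 0.0289, 0.122]
orientation: [3.141, 0.0, 2.075]
force: [0.6, -0.1, 0.3]
width: -0.002
gripper_force: 0.0
```

```bash
python3 - <<'E'
from h import *
ims=[]
for c,(x,y) in(("scene",(220,150)),("side",(220,150))):
    f=grab_frame(c);im=f["image"][:,:,::-1].copy()
    p=get_state()["position"];o=f["orientation"];Rm=R.from_euler('xyz',o).as_matrix()
    q=f["K"]@(Rm.T@(p-f["eye"]));q=q[:2]/q[2];print(c,q)
    cv2.circle(im,(int(q[0]),int(q[1])),1,(0,0,255),-1)
    ims.append(cv2.resize(im[y:y+170,x:x+200],None,fx=2,fy=2,interpolation=1))
cv2.imwrite("pics/a.png",np.hstack(ims))
E
```

```text
scene [307.7211879  226.40912079]
side [333.88914228 238.56439063]
```

View pics/a.png

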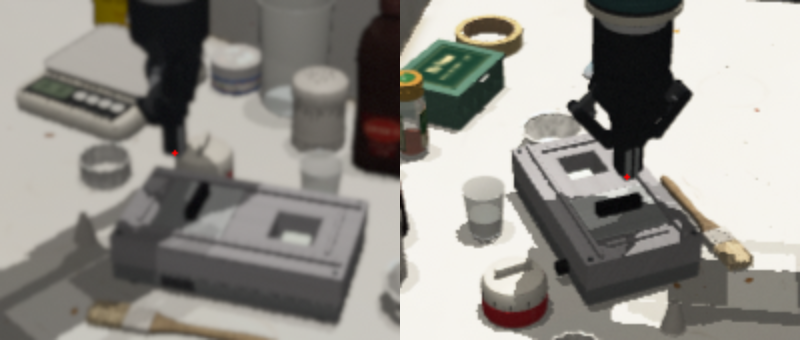

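step_arm:
  commands:
    - [0,0,-0.0333,0,0]
    - [0,0,-0.0667,0,0]
    - [0,0,-0.1,0,0]
    - [0,0,-0.1333,0,0]
    - [0,0,-0.1533,0,0]
    - [0,0,-0.1667,0,0]
    - [0,0,-0.1733,0,0]
    - [0,0,-0.1733,0,0]
    - [0,0,-0.1733,0,0]
    - [0,0,-0.1733,0,0]

```text
t: 3.65
position: [0.5162, 0.029, 0.0697]
orientation: [3.141, 0.0, 2.077]
force: [-0.7, -0.4, 0.5]
width: 0.001
gripper_force: 0.0
```

Converted, -3.94 cm is -0.1313, -0.15 cm is -0.005.

step_arm:
  commands:
    - [0.004,-0.0073,-0.0033,0,0]
    - [0.008,-0.0147,-0.005,0,0]
    - [0.016,-0.029,-0.005,0,0]
    - [0.0243,-0.0437,-0.005,0,0]
    - [0.0323,-0.0583,-0.005,0,0]
    - [0.0403,-0.073,-0.005,0,0]
    - [0.0483,-0.0873,-0.005,0,0]
    - [0.0563,-0.102,-0.005,0,0]
    - [0.0647,-0.1167,-0.005,0,0]
    - [0.0727,-0.1313,-0.005,0,0]

```text
t: 4.65
position: [0.538, -0.0108, 0.0678]
orientation: [-3.141, -0.0, 2.077]
force: [-1.5, 1.4, -1.3]
width: -0.0
gripper_force: 0.9
```

Converted, -3.8 cm is -0.1267, -3.7 cm is -0.1233.

step_arm:
  commands:
    - [0.008,-0.0147,0,0,0]
    - [0.016,-0.029,0,0,0]
    - [0.0243,-0.0437,0,0,0]
    - [0.0323,-0.0583,0,0,0]
    - [0.0403,-0.073,0,0,0]
    - [0.0483,-0.0873,0,0,0]
    - [0.0563,-0.102,0,0,0]
    - [0.0647,-0.1167,0,0,0]
    - [0.0683,-0.1233,0,0,0]
    - [0.07,-0.1267,0,0,0]

```text
t: 5.65
position: [0.5589, -0.0486, 0.0678]
orientation: [3.142, 0.0, 2.077]
force: [0.1, 1.8, -1.3]
width: 0.002
gripper_force: 0.8
```

Converted, 6.6 cm is 0.22, -3.7 cm is -0.1233.

step_arm:
  commands:
    - [-0.0083,0.015,0,0,0]
    - [-0.0167,0.029,0.01,0,0]
    - [-0.02,0.0367,0.05,0,0]
    - [-0.0267,0.05,0.1,0,0]
    - [-0.0467,0.0833,0.15,0,0]
    - [-0.07,0.1267,0.1833,0,0]
    - [-0.0967,0.1733,0.2,0,0]
    - [-0.1167,0.2067,0.2,0,0]
    - [-0.1233,0.22,0.2,0,0]
    - [-0.1233,0.22,0.2,0,0]

```text
t: 6.65
position: [0.5213, 0.0183, 0.1273]
orientation: [-3.141, -0.0, 2.078]
force: [-0.5, 0.1, -0.3]
width: -0.001
gripper_force: 0.0
```

```bash
python3 - <<'E'
from h import *
s=get_state();print(s["position"],s["force"]);f=grab_frame("wrist")
M=R.from_euler('xyz',s["orientation"]).as_matrix();T=np.array(f["T_tool_cam"])
f["orientation"]=M@T[:3,:3];f["eye"]=M@T[:3,3]+s["position"]
Ps={"wrist":cloud(f)};g=[f["image"][:,:,::-1]]
for c in("side","scene"):
    f=grab_frame(c);Ps[c]=cloud(f);g.append(f["image"][:,:,::-1])
for c,P in Ps.items():
    for n in("control_box","reset_cover","reset_key_top","reset_key","start_key"):
        for d in cut_out(n,c)[:1]:
            q=P[d["mask"]];q=q[~np.isnan(q[:,0])&(q[:,2]<.09)&(q[:,2]>(.05 if n[0]=='c' else .03))]
            r=cv2.minAreaRect(q[:,:2].astype(np.float32)*1000)
            print(c,n,round(d["score"],2),np.round(d["location"]),np.round(np.median(q,0),4),np.round(r[0]+r[1]+(r[2],),1))
            if n=="reset_cover":
                r=q[q[:,2]>.074]; r=cv2.minAreaRect(r[:,:2].astype(np.float32)*1000);print('  rib',np.round(r[0]+r[1]+(r[2],),1))
cv2.imwrite("pics/b.png",np.hstack([cv2.resize(g[0],(480,360)),cv2.resize(g[1][170:310,250:370],(308,360))]))
E
```

```text
[0.52131102 0.01830343 0.12731024] [-0.50192964  0.08004298 -0.34584039]
wrist control_box 0.89 [326. 238.] [0.5131 0.0305 0.0609] [537.5  -9.8 130.5 183.3  29. ]
wrist reset_cover 0.68 [322. 380.] [ 0.5692 -0.0567  0.0643] [565.2 -60.   83.8  68.6  29. ]
  rib [566.8 -62.5   7.5  12.5  29. ]
wrist reset_key_top 0.82 [324. 246.] [0.5212 0.0195 0.0426] [522.1  18.5  30.9  30.5  29.6]
wrist reset_key 0.72 [323. 249.] [0.5211 0.0193 0.0426] [521.8  18.3  30.2  30.5  29.7]
side control_box 0.64 [321. 261.] [ 0.5498 -0.0107  0.0625] [549.7 -30.9 132.6 236.8  28.9]
side reset_cover 0.82 [314. 238.] [ 0.5679 -0.0551  0.066 ] [567.5 -62.7  83.8  78.1  29.2]
  rib [566.9 -61.7  50.5  16.9  28.4]
side reset_key_top 0.64 [293. 214.] [ 0.6328 -0.2204  0.034 ] [ 618.9 -184.2   78.7  116.6   28.7]
scene control_box 0.94 [340. 269.] [ 0.5415 -0.0492  0.0605] [546.3 -31.1 136.2 230.7  29.4]
scene reset_cover 0.65 [434. 290.] [ 0.6329 -0.195   0.0318] [ 625.6 -198.3   81.6   78.9   18.9]
  rib [0. 0. 0. 0. 0.]
scene reset_key_top 0.46 [338. 271.] [ 0.5339 -0.0491  0.0596] [559.7 -22.5 169.  232.5  29.4]
scene reset_key 0.51 [316. 260.] [0.5239 0.0216 0.0414] [518.7  16.5  62.9  29.   48.1]
scene start_key 0.57 [341. 269.] [ 0.5338 -0.0493  0.0597] [545.8 -30.6 136.7 232.   29.4]
```

View pics/b.png

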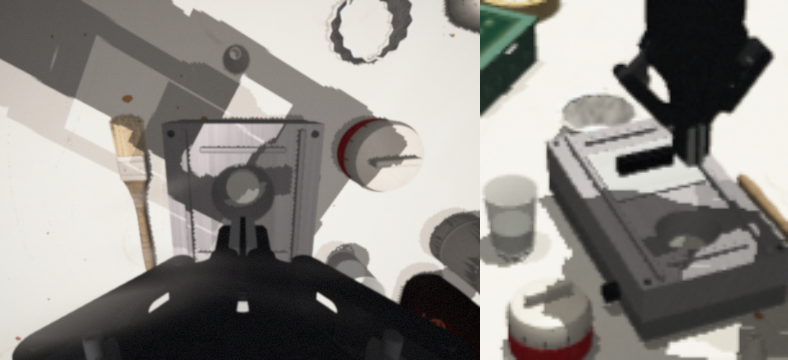

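The cover is clear and the well is open; the key at (242,187) lies below the fingertips. Descending.

Converted, -8 cm is -0.2667, -7.6 cm is -0.2533.

step_arm:
  commands:
    - [0,0,-0.0333,0,0]
    - [0,0,-0.0833,0,0]
    - [0,0,-0.1333,0,0]
    - [0,0,-0.1733,0,0]
    - [0,0,-0.2067,0,0]
    - [0,0,-0.2333,0,0]
    - [0,0,-0.2533,0,0]
    - [0,0,-0.2667,0,0]
    - [0,0,-0.2667,0,0]
    - [0,0,-0.2667,0,0]

```text
t: 8.55
position: [0.522, 0.0176, 0.0482]
orientation: [3.141, 0.0, 2.077]
force: [0.1, -0.9, -0.3]
width: -0.003
gripper_force: 0.0
```

Converted, -1 cm is -0.0333, -0.9 cm is -0.03.

step_arm:
  commands:
    - [0,0,-0.0067,0,0]
    - [0,0,-0.0133,0,0]
    - [0,0,-0.02,0,0]
    - [0,0,-0.0267,0,0]
    - [0,0,-0.03,0,0]
    - [0,0,-0.0333,0,0]
    - [0,0,-0.0333,0,0]
    - [0,0,-0.0333,0,0]
    - [0,0,-0.0333,0,0]
    - [0,0,-0.0333,0,0]

```text
t: 9.55
position: [0.5219, 0.0176, 0.0379]
orientation: [3.141, 0.0, 2.077]
force: [-0.3, 0.1, 3.9]
width: 0.005
gripper_force: 1.7
```

Converted, -0.3 cm is -0.01, -0.25 cm is -0.0083.

step_arm:
  commands:
    - [0,0,-0.0033,0,0]
    - [0,0,-0.0067,0,0]
    - [0,0,-0.0083,0,0]
    - [0,0,-0.01,0,0]
    - [0,0,-0.01,0,0]
    - [0,0,-0.01,0,0]
    - [0,0,-0.01,0,0]
    - [0,0,-0.01,0,0]
    - [0,0,-0.01,0,0]
    - [0,0,-0.01,0,0]

```text
t: 10.55
position: [0.5219, 0.0176, 0.035]
orientation: [3.141, 0.0, 2.077]
force: [-1.1, -0.0, 6.2]
width: -0.003
gripper_force: 3.1
```

Converted, -0.15 cm is -0.005, -0.1 cm is -0.0033.

step_arm:
  commands:
    - [0,0,-0.0017,0,0]
    - [0,0,-0.0033,0,0]
    - [0,0,-0.0033,0,0]
    - [0,0,-0.005,0,0]
    - [0,0,-0.005,0,0]
    - [0,0,-0.005,0,0]
    - [0,0,-0.005,0,0]
    - [0,0,-0.005,0,0]
    - [0,0,-0.005,0,0]
    - [0,0,-0.005,0,0]

```text
t: 11.55
position: [0.522, 0.0176, 0.0347]
orientation: [3.141, 0.0, 2.077]
force: [-9.7, 0.3, 21.7]
width: 0.002
gripper_force: 10.8
```

Converted, -9.2 cm is -0.3067, 8 cm is 0.2667.

step_arm:
  commands:
    - [0,0,0.0167,0,0]
    - [0,0,0.0667,0,0]
    - [0,0,0.1333,0,0]
    - [0,0,0.2,0,0]
    - [0,0,0.25,0,0]
    - [0.0167,-0.03,0.2667,0,0]
    - [0.05,-0.09,0.2667,0,0]
    - [0.09,-0.1633,0.2667,0,0]
    - [0.1367,-0.2467,0.2667,0,0]
    - [0.17,-0.3067,0.2667,0,0]

```text
t: 12.55
position: [0.5733, -0.0763, 0.1126]
orientation: [-3.141, -0.0, 2.076]
force: [1.0, -0.1, -0.6]
width: -0.002
gripper_force: 0.0
```

Converted, -4.5 cm is -0.15, -4.3 cm is -0.1433.

step_arm:
  commands:
    - [0.0133,-0.0267,0,0,0]
    - [0.015,-0.0287,0,0,0]
    - [0.015,-0.0287,-0.0333,0,0]
    - [0.015,-0.0287,-0.0667,0,0]
    - [0.015,-0.0287,-0.1,0,0]
    - [0.015,-0.0287,-0.1333,0,0]
    - [0.015,-0.0287,-0.1433,0,0]
    - [0.015,-0.0287,-0.15,0,0]
    - [0.015,-0.0287,-0.15,0,0]
    - [0.015,-0.0287,-0.15,0,0]

```text
t: 13.55
position: [0.5775, -0.083, 0.0687]
orientation: [3.141, 0.0, 2.077]
force: [-0.8, 1.0, 0.7]
width: 0.0
gripper_force: 0.0
```

Converted, 3.94 cm is 0.1313, 3.5 cm is 0.1167.

step_arm:
  commands:
    - [-0.004,0.0073,-0.0017,0,0]
    - [-0.0097,0.0173,-0.0017,0,0]
    - [-0.016,0.029,-0.0017,0,0]
    - [-0.0243,0.0437,-0.0017,0,0]
    - [-0.0323,0.0583,-0.0017,0,0]
    - [-0.0403,0.073,-0.0017,0,0]
    - [-0.0483,0.0873,-0.0017,0,0]
    - [-0.0563,0.102,-0.0017,0,0]
    - [-0.0647,0.1167,-0.0017,0,0]
    - [-0.0727,0.1313,-0.0017,0,0]

```text
t: 14.55
position: [0.5554, -0.0432, 0.0679]
orientation: [3.141, 0.0, 2.077]
force: [0.2, -1.4, 1.5]
width: 0.005
gripper_force: 0.8
```

Converted, 3.94 cm is 0.1313, 3.8 cm is 0.1267.

step_arm:
  commands:
    - [-0.008,0.0147,0,0,0]
    - [-0.016,0.029,0,0,0]
    - [-0.0243,0.0437,0,0,0]
    - [-0.0323,0.0583,0,0,0]
    - [-0.0403,0.073,0,0,0]
    - [-0.0483,0.0873,0,0,0]
    - [-0.0563,0.102,0,0,0]
    - [-0.0647,0.1167,0,0,0]
    - [-0.07,0.1267,0,0,0]
    - [-0.0727,0.1313,0,0,0]

```text
t: 15.55
position: [0.5335, -0.0039, 0.0678]
orientation: [-3.142, -0.0, 2.077]
force: [1.4, -0.5, 0.6]
width: -0.0
gripper_force: 0.8
```

step_arm:
  commands:
    - [-0.0017,0.003,0,0,0]
    - [-0.0033,0.006,0,0,0]
    - [-0.005,0.0087,0,0,0]
    - [-0.0063,0.0117,0,0,0]
    - [-0.008,0.0147,0,0,0]
    - [-0.009,0.016,0,0,0]
    - [-0.0097,0.0177,0,0,0]
    - [-0.0103,0.019,0,0,0]
    - [-0.0103,0.019,0,0,0]
    - [-0.0103,0.019,0,0,0]

```text
t: 16.55
position: [0.5305, 0.0015, 0.0678]
orientation: [-3.141, -0.0, 2.077]
force: [0.0, -1.0, 0.4]
width: -0.005
gripper_force: 0.3
```

Converted, 0.09 cm is 0.003, 0.07 cm is 0.0023.

step_arm:
  commands:
    - [-0.0007,0.0013,0,0,0]
    - [-0.0013,0.0023,0,0,0]
    - [-0.0017,0.003,0,0,0]
    - [-0.0017,0.003,0,0,0]
    - [-0.0017,0.003,0,0,0]
    - [-0.0017,0.003,0,0,0]
    - [-0.0017,0.003,0,0,0]
    - [-0.0017,0.003,0,0,0]
    - [-0.0017,0.003,0,0,0]
    - [-0.0017,0.003,0,0,0]

```text
t: 17.55
position: [0.5301, 0.0024, 0.0678]
orientation: [-3.142, -0.0, 2.077]
force: [-0.5, -1.1, -1.5]
width: -0.001
gripper_force: 0.3
```

Converted, 0.06 cm is 0.002, 0.05 cm is 0.0017.

step_arm:
  commands:
    - [-0.0003,0.0007,0,0,0]
    - [-0.0007,0.0013,0,0,0]
    - [-0.001,0.0017,0,0,0]
    - [-0.001,0.002,0,0,0]
    - [-0.001,0.002,0,0,0]
    - [-0.001,0.002,0,0,0]
    - [-0.001,0.002,0,0,0]
    - [-0.001,0.002,0,0,0]
    - [-0.001,0.002,0,0,0]
    - [-0.001,0.002,0,0,0]

```text
t: 18.55
position: [0.5298, 0.0029, 0.0678]
orientation: [-3.142, 0.0, 2.077]
force: [1.3, -5.8, -1.8]
width: -0.001
gripper_force: 2.4
```

Converted, 9 cm is 0.3, 1.5 cm is 0.05.

step_arm:
  commands:
    - [-0.0003,0.0007,0,0,0]
    - [-0.0003,0.0007,0,0,0]
    - [-0.0003,0.0007,0,0,0]
    - [0.0083,-0.0147,0,0,0]
    - [0.0167,-0.029,0,0,0]
    - [0.02,-0.0333,0.05,0,0]
    - [0.02,-0.0333,0.1167,0,0]
    - [0.02,-0.0333,0.2,0,0]
    - [0.02,-0.0333,0.2667,0,0]
    - [0.02,-0.0333,0.3,0,0]

```text
t: 19.55
position: [0.5365, -0.007, 0.1608]
orientation: [3.139, 0.001, 2.077]
force: [0.8, -0.5, -0.0]
width: 0.002
gripper_force: 0.0
```

Converted, 9.5 cm is 0.3167, 9 cm is 0.3.

step_arm:
  commands:
    - [0.0333,-0.0167,0.0333,0,0]
    - [0.0667,-0.0333,0.0667,0,0]
    - [0.1167,-0.05,0.1,0,0]
    - [0.1667,-0.0667,0.1333,0,0]
    - [0.2167,-0.0667,0.1667,0,0]
    - [0.2667,-0.0667,0.2,0,0]
    - [0.3,-0.0667,0.2167,0,0]
    - [0.3167,-0.0667,0.2167,0,0]
    - [0.3167,-0.0667,0.2167,0,0]
    - [0.3167,-0.0667,0.2167,0,0]

```text
t: 20.55
position: [0.6303, -0.027, 0.2221]
orientation: [-3.141, -0.001, 2.077]
force: [-0.9, 0.3, -0.6]
width: 0.004
gripper_force: 0.0
```

```bash
python3 - <<'E'
from h import *
s=get_state();print(s["position"],s["force"]);g=[]
for c in("wrist","side","scene"):
    f=grab_frame(c)
    if c=="wrist":
        M=R.from_euler('xyz',s["orientation"]).as_matrix();T=np.array(f["T_tool_cam"])
        f["orientation"]=M@T[:3,:3];f["eye"]=M@T[:3,3]+s["position"]
    P=cloud(f);g.append(f["image"][:,:,::-1])
    for n in("control_box","reset_cover","timer","cup","nozzle","tart_dish","brush","cutter"):
        for d in cut_out(n,c)[:1]:
            q=P[d["mask"]];q=q[~np.isnan(q[:,0])&(q[:,2]<.09)&(q[:,2]>(.05 if n[0:2]=='co' else 0))]
            if len(q)<5: continue
            r=cv2.minAreaRect(q[:,:2].astype(np.float32)*1000)
            print(c,n,round(d["score"],2),np.round(np.median(q,0),3),np.round(r[0]+r[1]+(r[2],),1) if n in("control_box","reset_cover") else "")
            if n=="reset_cover":
                r=q[q[:,2]>.074]; r=cv2.minAreaRect(r[:,:2].astype(np.float32)*1000);print('  rib',np.round(r[0]+r[1]+(r[2],),1))
cv2.imwrite("pics/c.png",np.hstack([cv2.resize(g[0],(480,360)),cv2.resize(g[1][190:330,250:370],(308,360))]))
E
```

```text
[ 0.6302982  -0.02695454  0.22213984] [-0.92351689  0.30307743 -0.59448999]
wrist control_box 0.61 [ 0.54  -0.009  0.061] [548.8 -30.5 130.5 230.8  29. ]
wrist reset_cover 0.81 [0.522 0.02  0.064] [521.9  18.1  84.6  73.   28.9]
  rib [522.2  17.8  50.5  10.5  29.1]
wrist timer 0.74 [0.621 0.103 0.047] 
wrist cup 0.64 [ 0.683 -0.023  0.032] 
wrist nozzle 0.42 [ 0.544 -0.013  0.061] 
wrist tart_dish 0.82 [ 0.619 -0.197  0.005] 
wrist brush 0.77 [ 0.42  -0.028  0.011] 
wrist cutter 0.49 [0.522 0.02  0.064] 
side control_box 0.76 [ 0.543 -0.002  0.063] [548.8 -30.3 132.2 235.6  29.1]
side reset_cover 0.79 [0.522 0.023 0.066] [520.8  14.7  89.4  78.5  31.8]
  rib [522.4  18.   50.4  15.1  27.9]
side timer 0.9 [0.62  0.124 0.042] 
side cup 0.76 [ 0.678 -0.009  0.044] 
side nozzle 0.56 [0.461 0.121 0.015] 
side tart_dish 0.88 [ 0.635 -0.223  0.026] 
side brush 0.93 [ 0.42  -0.025  0.012] 
side cutter 0.62 [0.552 0.191 0.015] 
scene control_box 0.69 [0.517 0.012 0.063] [519.8  17.5  86.6  75.4  27.2]
scene reset_cover 0.72 [0.516 0.012 0.063] [519.   17.2  91.   74.5  29.2]
  rib [519.6  17.4  52.9  11.7  27.9]
scene timer 0.79 [0.615 0.093 0.045] 
scene cup 0.75 [ 0.677 -0.018  0.048] 
scene nozzle 0.61 [0.546 0.192 0.016] 
scene tart_dish 0.72 [ 0.64  -0.191  0.02 ] 
scene brush 0.95 [ 0.419 -0.042  0.01 ] 
scene cutter 0.76 [0.546 0.192 0.016]
```

View pics/c.png

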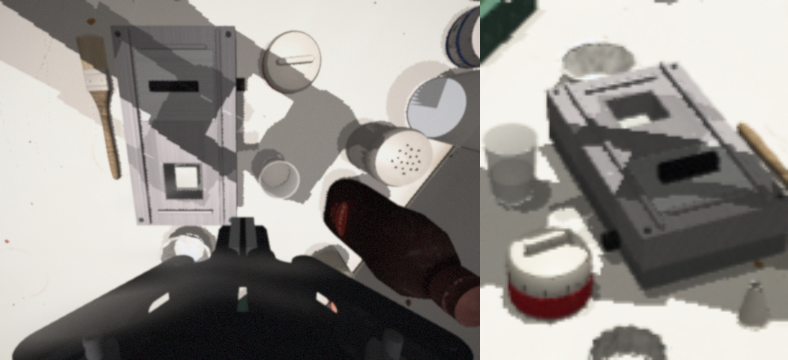

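The rib at (173,86) sits at y = 55 mm in the box frame, so the cover is at its stop. The box and the bystanders have not moved, and the arm is clear.

```bash
python3 -c "
from plant import *
print(job_done())"
```

```text
the job is handed in; nothing more can be done
None
```

I slid the cover clear, pressed the reset key all the way down until it met its stop (about 22 N), and pushed the cover back to its stop over the round well. The last pictures show the box and the things around it where they were, and I handed the job in at about 21 s.

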